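# Feel for the heavy side of a coopered bucket and hold it underneath for lettering

### The arm

A 6-joint arm with a two-finger parallel gripper is mounted at the origin on the work surface. World frame = base frame: x ahead of the robot, y to its left, z up, the work surface at z = 0. Lengths are in m, angles in degrees, forces in N, time in s.
With the tool pointing down it reaches from about 0.4 to 0.825 m from the base axis. Payload 7 kg.
Tool frame: the origin (TCP) lies at the very end of the fingers, on their centre line; the grasp point (between the pads) lies behind it (r.grasp_offset is the z of the grasp point in the tool frame, in m); z points along the fingers, y is the direction in which the jaws open and shut (so a half turn about z gives the same grasp; the last joint's range is limited). The gripper opens to 88 mm and grips with 3 to 60 N. Pads are 19 mm wide; open, the fingers measure 130 mm over their backs; the gripper's body (78 mm by 193 mm) begins 47 mm behind the grasp point.
Start: joints at [-55.342, 20.546, 0.682, 0, -70.136, -16.507], TCP at [0.21, -0.641, 0.227] pointing down, gripper open.
Joint ranges: [-176.03, 176.03], [-82.01, 121.73], [-58.28, 71.71], [-173.87, 95.51], [-174.79, -0.11], [-173.66, 173.66]. Speed limits (degrees/s): [136.94, 136.94, 172.46, 180, 180, 180].

### API

Orientations are given as [roll, pitch, yaw] about the fixed x, y, z axes, in that order (R = Rz(yaw) Ry(pitch) Rx(roll)).
In Python, from plant import r gives the robot as it stands. The module is installed in compiled form; this text tells all that it offers.
- The arm moves only by the tool servo_tool, never from a script. Its argument "targets" is a list of rows, each an object of numbers: "dx", "dy", "dz": the shift along the world's x, y, z in cm; "spin": the turn about the world's z in rad; "grip": the opening in per cent of the stroke, from 0 (shut) to 100 (fully open). A call has exactly 10 rows; each row is the pose to reach, as a shift and turn from the pose commanded when the call began; what a row does not reach only later rows make up. A row lasts 1/12 s, in which the tool goes at most 41.7 mm and 7.16 degrees, less where a joint would pass 70% of its speed; a pose out of reach is approached as far as the arm can. A call with a gripper value outside its range is refused whole. The fingers move at their own pace and stop on an object; "squeeze" is the grip in N (left out, the last holds). Time passes only in rows, so rows that repeat a pose let the fingers close, or fill a call up. It gives the time, the measured TCP pose, the force and the opening at its end, in the units of the state.
- r.get_state(): the state, without advancing time (a new reading comes with each control period).
- r.capture(name): name is "scene" or "side" or "wrist"; returns the picture (400x640x3 uint8, blue, green, red); there is no depth.
- r.get_calibration(name): a dict with "K" (3x3 intrinsics, pixels), "extrinsics" (4x4, takes a point from camera to world coordinates). Camera axes: x right, y down, z forward; pixel columns grow to the right and rows downward; lengths in m; the calibration is good to about 2 mm. A picture is of the moment at which its call begins: read the wrist's pose just before it. get_calibration takes no time and is no camera call; for the wrist camera it gives the pose at the moment of the call.
- r.close_job(): hands the job in, once; it reports no verdict.
Trained networks look in the newest picture that a camera, given by its name, has taken for a name from the list of things; names that differ only in an ending like _2 or _b are one class to them, and where a whole thing is asked for, a point or a joint stands for the part that bears it (a point fixed in the world has none). Each returns a list of dicts, best first, with "p" (0 to 1); they miss things now and then, are a little off and sometimes report something else, mostly with a low value. They report only what shows in the picture. A call takes as long as a camera call.
- r.cut_out(name, camera): "mask" (400x640 bool, what is visible of it) and "extent" ([left, top, right, bottom] in pixels, round what is visible of it).
The state is a dict: "time_s": time; "joints": joint angles; "qd": joint speeds; "joint_torque": joint torques, N m; "tcp_pos": TCP position; "eef_rot": TCP orientation; "contact_force": force on the tool from outside, world axes, zero at the start; "moment": the same for the moment, N m; "gripper_width": finger opening in m.
Only numpy, scipy, OpenCV 4.12 (cv2) and the standard library are available. Lean on these libraries where they do the work, as an engineer would, in place of code of your own. Each camera call takes 0.05 s, during which the arm holds its last target. There are 200 camera calls.

### The job

The wooden bucket on the lettering spindle will be shown lying on its side, where it always rolls heavy side down, so its name must go on the staves opposite. Take the handle of the spindle's handwheel, wind the bucket slowly through at least one full turn to feel which side of it is heavy, then bring that heavy side straight down. Do not let go: the program finishes while still holding the handle, keeping the bucket still with its heavy side at the bottom while I letter the top; leave the small pail, the tissue box and the marker where they are.

Things in the scene. Friction and masses are not known exactly. Their poses are not given: they have to be found in the camera images.
- axle (a point): Point on the level turning axis, at the centre of the handwheel's outer face (black disc 170 mm across, 18 mm thick), 135 mm above the table; it does not turn. Its y runs along the axis, from the handwheel through the headstock to the bucket; z is up; x is level, away from the robot. On the -y side the handle sticks out into clear space.
- spindle: Grey-green bench headstock with a foot plate of 190 by 150 mm, bolted down, elsewhere and yawed each time; origin on the table under the axis, 84 mm along +y of axle. To its right (-y) the handwheel, to its left (+y) the bucket, 190 mm across and 150 mm long: mouth 65 mm, bottom 215 mm from this origin.
- handle: The handwheel's black revolving handle: a round grip 26 mm thick, 90 mm long, parallel to the axis and 65 mm off it; origin at its middle, 53 mm out (-y) from the face, y along it. It spins freely on its own pin, so fingers pinching it square across its length can keep their direction while carrying it round the circle. A boss on the wheel balances its weight.
- bucket (a joint): Turn of handwheel and bucket together, rad, counting on past full turns, no stops: 0 with the handle straight above the axis, growing as it goes over the top away from the robot (+x of axle). Starts within 1.2 rad of 0. A felt collar drags the same at all angles and both ways, 0.24 N m (3.7 N at the handle): the bucket stays where it is left.
- bucket_mid (a point): Middle of the bucket on the axis (turns with it, y along the axis). One run of staves is 0.18 to 0.25 kg heavier, 83 mm off the axis: it pulls at most 2.3 to 3.1 N at the handle, nothing when straight down or straight up. Which side is heavy differs each time, cannot be seen and is not given: only the force needed to turn the handle tells.
- pail: Bystander: small loose wooden pail, 130 mm across, 115 mm high, standing on the table to the right; origin at the centre of its underside.
- tissue_box: Bystander: loose blue tissue box, 230 by 120 by 80 mm with a tissue 45 mm above it, to the left; origin at the centre of its underside.
- marker: Bystander: loose black marker pen, 140 mm long, 19 mm thick, lying on the table between robot and spindle; origin at the middle of its underside, x along it.

How it is judged (in metres and radians):
On the way:
1. the bucket has been wound through about one full turn, either way ((value of joint bucket above 4.95 rad or value of joint bucket below -4.95 rad)), for 0.05 s.
At the end, for the whole second after the job is handed in: the bucket's heavy side is within 15 degrees of straight down, the bucket is still, the fingers hold the handle with over 3 N, and pail, tissue box and marker are within 20 mm of where they started (angle between heavy_side's own z axis and vertical below 0.26 rad and contact force between the fingers and handle above 3 N and velocity of joint bucket between -0.05 and 0.05 rad/s and distance of each of pail, tissue_box, marker from where it was at the start of the episode below 0.02 m); the arm keeps its last pose, push and grip.
It fails at once if the bucket is whirled, faster than 4 rad/s (velocity of joint bucket above 4 rad/s or velocity of joint bucket below -4 rad/s).
It fails at once if the pail, the tissue box or the marker is pushed over 30 mm (distance of any of pail, tissue_box, marker from where it was at the start of the episode above 0.03 m).
It also fails if it takes over 58 s, if anything falls off the work surface, if the arm or the gripper's body presses on something with over 40 N, if the wrist force passes 120 N, or if a joint passes its speed limit or range.

## Working session

There is one attempt and no reset: what is moved stays moved. The work goes in short steps, Python scripts to look and compute and a tool call to move; the robot and the scene stay as the last step left them, time stands still between calls to the robot, and variables do not carry over. Pictures are saved under pics/ and viewed, about 8 in all and at most 12, crops included, and the job is handed in when it is done.

Besides the shell and the picture viewer there is one more tool, called by a JSON object that holds its "fn" and its "kwargs". servo_tool: Moves the arm, as the interface text tells. Its arguments: {"type":"object","properties":{"targets":{"type":"array"},"squeeze":{"type":"number"}},"required":["targets"]}

```bash
mkdir -p pics; cat > h.py <<'E'
import numpy as np, cv2
from plant import r
def proj(cam,P):
    c=r.get_calibration(cam);K=np.array(c["K"]);T=np.linalg.inv(np.array(c["extrinsics"]))
    p=(T[:3,:3]@np.atleast_2d(P).T+T[:3,3:]);q=K@p;return (q[:2]/q[2]).T
def ray(cam,uv):
    c=r.get_calibration(cam);K=np.array(c["K"]);T=np.array(c["extrinsics"])
    d=T[:3,:3]@np.linalg.solve(K,[uv[0],uv[1],1]);return T[:3,3],d/np.linalg.norm(d)
def tri(rays):
    A=0;b=0
    for o,d in rays:
        M=np.eye(3)-np.outer(d,d);A=A+M;b=b+M@o
    X=np.linalg.solve(A,b);return X,[np.linalg.norm((np.eye(3)-np.outer(d,d))@(X-o)) for o,d in rays]
E
python3 - <<'E'
from h import *
print(r.get_state(), r.grasp_offset)
ims=[]
for c in ["scene","side"]:
    im=r.capture(c);cv2.imwrite(f"pics/{c}0.png",im);ims.append(im)
    for n in ["handle","spindle","bucket","pail","tissue_box","marker"]:
        o=r.cut_out(n,c)
        for k in o[:2]:
            m=k["mask"];ys,xs=np.nonzero(m);print(c,n,round(k["p"],2),k["extent"],m.sum(),xs.mean().round(1),ys.mean().round(1))
E
```

```text
{'time_s': 0.0, 'joints': array([-5.53419436e+01,  2.05935639e+01,  6.32976124e-01, -2.03767826e-02,
       -7.01356286e+01, -1.65079752e+01]), 'qd': array([ 0.01736047,  0.01662113,  0.05163874,  0.08778068,  0.00478778,
       -0.02778082]), 'joint_torque': array([ 2.50460238e-03, -5.82711482e+01,  2.93062466e+01,  6.99718729e+00,
        6.91790512e-03, -9.12208907e-05]), 'tcp_pos': array([ 0.21009896, -0.6409479 ,  0.2255918 ]), 'eef_rot': array([ 1.79902306e+02, -8.97683613e-03, -1.61856851e+02]), 'contact_force': array([-0.11046038, -0.40079097, -0.69004457]), 'moment': array([-0.01813058, -0.00233122,  0.04153506]), 'gripper_width': 0.087797722158279} -0.0188
scene handle 0.73 [247.2, 189.7, 275.2, 204.9] 200 260.7 197.2
scene handle 0.67 [247.0, 181.3, 372.7, 259.3] 5342 319.9 218.8
scene spindle 0.74 [247.4, 180.3, 371.6, 258.0] 5386 320.1 218.6
scene bucket 0.69 [249.4, 180.7, 370.2, 247.7] 3783 326.1 212.7
scene bucket 0.57 [248.1, 179.4, 370.4, 261.4] 5525 319.5 218.6
scene pail 0.7 [165.6, 192.6, 208.1, 241.2] 1604 188.4 214.4
scene pail 0.38 [247.5, 179.1, 372.2, 247.5] 3638 326.8 212.9
side handle 0.4 [329.0, 140.1, 336.1, 154.9] 81 332.1 146.6
side spindle 0.73 [270.4, 137.2, 352.0, 239.4] 4591 312.9 197.4
side bucket 0.75 [268.6, 141.2, 350.4, 240.3] 3921 310.3 196.1
side bucket 0.55 [338.1, 114.7, 366.1, 154.7] 954 352.4 132.2
side pail 0.71 [335.9, 113.0, 367.1, 153.2] 1030 352.3 132.4
side tissue_box 0.95 [223.8, 274.3, 301.4, 330.2] 2717 266.7 300.4
side tissue_box 0.32 [269.0, 139.8, 351.6, 239.6] 4085 310.3 195.5
side marker 0.57 [341.8, 221.6, 378.2, 235.0] 141 359.0 228.8
```

View pics/scene0.png

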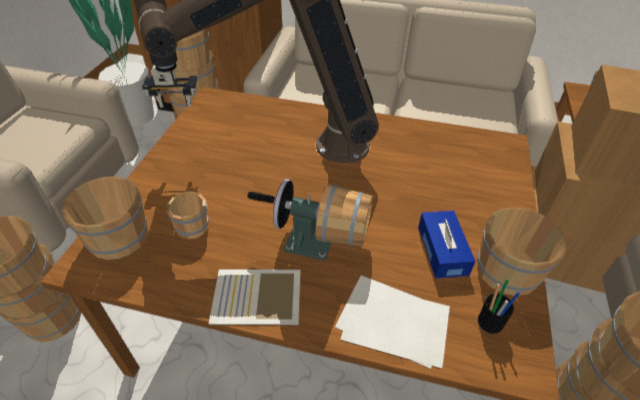

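View pics/side0.png

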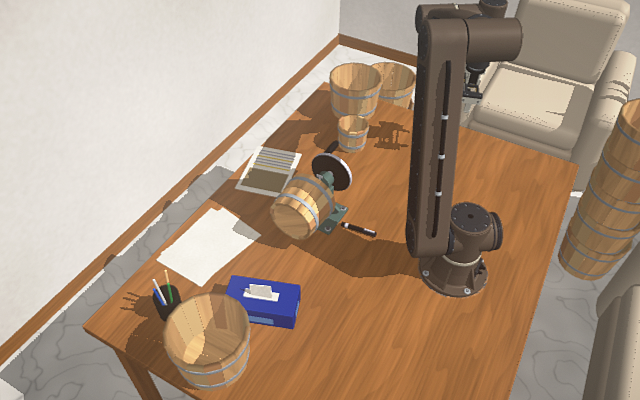

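The scene view shows the handwheel (centre about 284,203) with its handle sticking left at (261,197). In the side view the wheel is at (331,171), the handle behind it at (332,147), the marker at (359,229) and the pail at (352,132). Next I'll triangulate from these.

```bash
python3 - <<'E'
from h import *
S=cv2.imread("pics/scene0.png");D=cv2.imread("pics/side0.png")
for im,(x0,y0,x1,y1) in ((S,(240,170,300,235)),(D,(305,135,360,200))):
    m=(im[y0:y1,x0:x1].max(2)<70).astype(np.uint8)
    n,l,s,c=cv2.connectedComponentsWithStats(m)
    print([(s[i].tolist(),c[i]+[x0,y0]) for i in range(1,n) if s[i][4]>15])
    big=1+np.argmax(s[1:,4])
    p=np.argwhere(l==big)[:,::-1].astype(np.float32)+[x0,y0]
    print(cv2.fitEllipse(cv2.convexHull(p.astype(np.float32))))
X,e=tri([ray("scene",(260.7,197.2)),ray("side",(332.1,146.6))]);print("handle",X,e)
X,e=tri([ray("scene",(284,203)),ray("side",(331,171))]);print("wheel",X,e)
X,e=tri([ray("scene",(188.4,214.4)),ray("side",(352.3,132.4))]);print("pail",X,e)
o,d=ray("side",(359,228.8));print("marker",o-d*o[2]/d[2])
o,d=ray("side",(266.7,300.4));print("tissue",o-d*(o[2]-.06)/d[2])
a=np.hstack([cv2.resize(S[165:265,235:385],(600,400),interpolation=cv2.INTER_CUBIC)]);b=cv2.resize(D[130:245,262:372],None,fx=3.5,fy=3.5,interpolation=cv2.INTER_CUBIC)
b=b[:400,:]
cv2.imwrite("pics/z.png",cv2.resize(np.hstack([a,b]),None,fx=.8,fy=.8))
print(proj("scene",[[.55,-.1,.135]]))
E
```

```text
[([37, 11, 23, 54, 624], array([288.07852564, 209.10737179])), ([8, 22, 27, 11, 180], array([260.81666667, 196.86111111]))]
((289.0205993652344, 211.60696411132812), (23.342878341674805, 59.25075149536133), 1.0393232107162476)
[([20, 6, 13, 12, 86], array([331.6744186 , 147.04651163])), ([7, 20, 38, 36, 717], array([331.57740586, 170.62203626]))]
((330.36199951171875, 172.34445190429688), (26.8306941986084, 43.49913787841797), 131.11412048339844)
handle [ 0.57644308 -0.16244344  0.18775454] [np.float64(0.005055149522598982), np.float64(0.005055149522599101)]
wheel [ 0.53950042 -0.09354079  0.13790683] [np.float64(0.0010304135912354892), np.float64(0.0010304135912353502)]
pail [ 0.61020781 -0.42715531  0.06338479] [np.float64(1.8738417296754283e-05), np.float64(1.873841729664395e-05)]
marker [ 0.36437197 -0.00036818  0.        ]
tissue [0.46971212 0.46279211 0.06      ]
[[281.09592693 205.15378217]]
```

View pics/z.png

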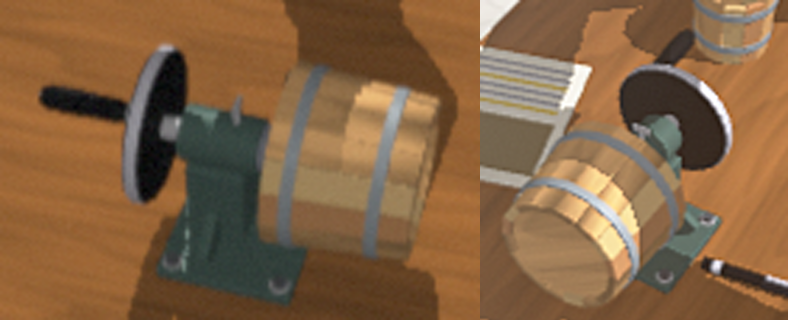

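```bash
cat > fit.py <<'E'
from h import *
from scipy.optimize import least_squares
def pt(p,lx,ly,lz):
    x,y,z,w=p[:4];return np.array([x+lx*np.cos(w)-ly*np.sin(w),y+lx*np.sin(w)+ly*np.cos(w),z+lz])
if __name__=="__main__":
    def f(p):
        a=p[4];hs=lambda ly:pt(p,.065*np.sin(a),ly,.065*np.cos(a))
        o=[]
        for cam,P,uv in [("scene",hs(-.098),(248.3,195.2)),("scene",hs(-.053),(261,197.2)),("scene",pt(p,0,.009,0),(283.4,203.4)),
            ("side",pt(p,0,.018,0),(331,171)),("side",hs(-.098),(335.5,142)),("side",pt(p,0,.299,0),(291.3,221))]:
            o+=list(proj(cam,P)[0]-uv)
        return o+[(p[2]-.135)*500]
    s=least_squares(f,[.54,-.1,.135,0,.5]);print(s.x.round(4),np.round(s.fun,1))
    p=s.x
    print("handle",pt(p,.065*np.sin(p[4]),-.053,.065*np.cos(p[4])))
E
python3 fit.py
```

```text
[ 0.5385 -0.1052  0.1357 -0.0038  0.6922] [-0.6 -0.3 -0.4  0.2 -0.2 -0.5 -0.8  1.7  0.  -0.2 -0.   0.2  0.3]
handle [ 0.57973831 -0.15836954  0.18571342]
```

The fit residuals are under 2 px. It gives the axle at (0.5385, -0.105, 0.136), yaw near 0, angle near 0.69 rad and the handle at (0.58, -0.158, 0.186). I'll move to a hover above the handle with the jaws across x.

{"fn": "servo_tool", "kwargs": {"targets": [{"dx": 2,"dy": 2.5,"dz": 2,"spin": 0.12,"grip": 100},{"dx": 4,"dy": 5,"dz": 4,"spin": 0.24,"grip": 100},{"dx": 6.5,"dy": 8,"dz": 6,"spin": 0.36,"grip": 100},{"dx": 9,"dy": 11,"dz": 8,"spin": 0.48,"grip": 100},{"dx": 11.5,"dy": 14,"dz": 8,"spin": 0.6,"grip": 100},{"dx": 14,"dy": 17,"dz": 8,"spin": 0.72,"grip": 100},{"dx": 16.5,"dy": 20,"dz": 8,"spin": 0.84,"grip": 100},{"dx": 19,"dy": 23,"dz": 8,"spin": 0.96,"grip": 100},{"dx": 21.5,"dy": 26,"dz": 8,"spin": 1.08,"grip": 100},{"dx": 24,"dy": 29,"dz": 8,"spin": 1.2,"grip": 100}]}}

```text
time_s: 1.53
tcp_pos: [0.4511, -0.3497, 0.307]
eef_rot: [-180.0, -0.0, -92.7]
contact_force: [0.8, -0.6, 0.3]
gripper_width: 0.0876
```

{"fn": "servo_tool", "kwargs": {"targets": [{"dx": 2,"dy": 2.5,"dz": 0,"spin": 0.05,"grip": 100},{"dx": 4,"dy": 5.5,"dz": 0,"spin": 0.05,"grip": 100},{"dx": 6.5,"dy": 8.5,"dz": 0,"spin": 0.05,"grip": 100},{"dx": 9,"dy": 11.5,"dz": 0,"spin": 0.05,"grip": 100},{"dx": 11,"dy": 14.5,"dz": 0,"spin": 0.05,"grip": 100},{"dx": 12,"dy": 16.5,"dz": 0,"spin": 0.05,"grip": 100},{"dx": 13,"dy": 18,"dz": 0,"spin": 0.05,"grip": 100},{"dx": 13,"dy": 18,"dz": 0,"spin": 0.05,"grip": 100},{"dx": 13,"dy": 18,"dz": 0,"spin": 0.05,"grip": 100},{"dx": 13,"dy": 18,"dz": 0,"spin": 0.05,"grip": 100}]}}

```text
time_s: 2.37
tcp_pos: [0.58, -0.1716, 0.3066]
eef_rot: [180.0, -0.0, -90.2]
contact_force: [0.4, -0.7, -0.9]
gripper_width: 0.0874
```

```bash
python3 - <<'E'
from h import *
from fit import pt
s=r.get_state();print(s["tcp_pos"],s["eef_rot"],s["joints"])
F=[]
im=r.capture("wrist");cv2.imwrite("pics/w1.png",im)
for n in ["handle"]:
  for k in r.cut_out(n,"wrist")[:2]:
    ys,xs=np.nonzero(k["mask"]);print(n,k["p"],k["extent"],xs.mean(),ys.mean())
p=[.5385,-.1052,.1357,-.0038,.6922];a=p[4]
print(proj("wrist",[pt(p,.065*np.sin(a),l,.065*np.cos(a)) for l in (-.098,-.053,-.008)]+[pt(p,0,0,0.085)]))
for i in range(6):
    r.capture("wrist");s=r.get_state();F.append(s["contact_force"])
print(np.round(F,2))
E
```

```text
[ 0.58001842 -0.17163009  0.30657755] [ 1.79990436e+02 -7.67498724e-03 -9.02188114e+01] [ 2.00801575e+00  1.16784310e+01 -1.20298937e+00  7.48569281e-03
 -7.71284343e+01 -2.22849598e+00]
handle 0.7 [307.7, 153.9, 339.7, 255.2] 324.1299227088701 204.17004048582996
[[321.91891823 158.93970878]
 [321.88760738 206.88325363]
 [321.85912609 250.49414641]
 [369.18892552 277.28191728]]
[[ 1.24  0.2   0.44]
 [ 0.7  -1.65 -0.57]
 [ 0.71  0.23 -0.58]
 [ 0.12 -0.26 -0.26]
 [ 0.36 -0.07 -0.47]
 [-0.59  0.38 -0.78]]
```

View pics/w1.png

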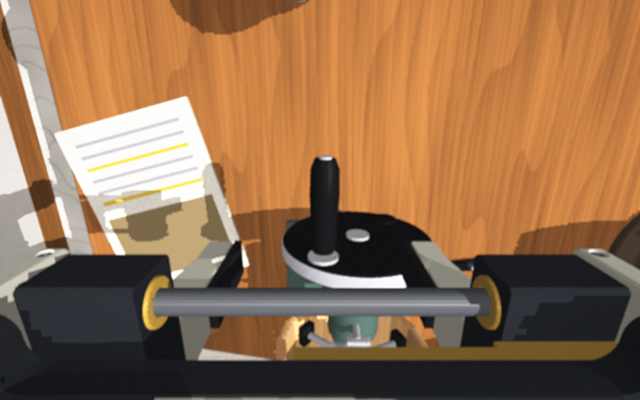

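The wrist view shows the handle from its tip at (325,158) to its root at (323,258), with the wheel hub cap at (357,235). These are within about 2 mm of my prediction. I'll refit with them included.

```bash
cat > fit2.py <<'E'
from h import *
from fit import pt
from scipy.optimize import least_squares
def f(p):
    a=p[4];hs=lambda ly:pt(p,.065*np.sin(a),ly,.065*np.cos(a))
    o=[]
    for cam,P,uv,w in [("scene",hs(-.098),(248.3,195.2),1),("scene",hs(-.053),(261,197.2),1),("scene",pt(p,0,.009,0),(283.4,203.4),1),
        ("side",pt(p,0,.018,0),(331,171),1),("side",hs(-.098),(335.5,142),.5),("side",pt(p,0,.299,0),(291.3,221),.7),
        ("wrist",hs(-.098),(325,158.5),.6),("wrist",hs(-.053),(324.1,204.5),.6),("wrist",pt(p,0,-.003,0),(357.5,235),.6)]:
        o+=list(w*(proj(cam,P)[0]-uv))
    return o+[(p[2]-.135)*500]
s=least_squares(f,[.54,-.1,.135,0,.5]);p=s.x;print(p.round(4),np.round(s.fun,1))
print("handle",pt(p,.065*np.sin(p[4]),-.065,.065*np.cos(p[4])))
F=[]
for i in range(25):
    r.capture("wrist");F.append(r.get_state()["contact_force"])
print(np.mean(F,0),np.std(F,0))
E
python3 fit2.py
```

```text
[ 0.5386 -0.1052  0.1351 -0.0142  0.6738] [-0.5 -0.7 -0.4 -0.2 -0.2 -0.3 -0.8  1.8  0.2 -0.1 -0.6 -0.  -0.4 -0.2
 -0.3  1.   0.8 -1.   0. ]
handle [ 0.5782114  -0.17081695  0.18587521]
[ 0.0719147  -0.11564029 -0.03669036] [0.51971819 0.427312   0.52668834]
```

{"fn": "servo_tool", "kwargs": {"targets": [{"dx": -0.1,"dz": -1.5,"grip": 100},{"dx": -0.2,"dz": -3.5,"spin": -0.01,"grip": 100},{"dx": -0.2,"dz": -5.5,"spin": -0.01,"grip": 100},{"dx": -0.2,"dz": -7.5,"spin": -0.01,"grip": 100},{"dx": -0.2,"dz": -9.5,"spin": -0.01,"grip": 100},{"dx": -0.2,"dz": -11.5,"spin": -0.01,"grip": 100},{"dx": -0.2,"dz": -13,"spin": -0.01,"grip": 90},{"dx": -0.2,"dz": -14,"spin": -0.01,"grip": 60},{"dx": -0.2,"dz": -14,"spin": -0.01,"grip": 40},{"dx": -0.2,"dz": -14,"spin": -0.01,"grip": 10}], "squeeze": 30}}

```text
validation failed for argument at $.ta...
```

{"fn": "servo_tool", "kwargs": {"targets": [{"grip": 0},{"grip": 0},{"grip": 0},{"grip": 0},{"grip": 0},{"grip": 0},{"grip": 0},{"grip": 0},{"grip": 0},{"grip": 0}]}}

```text
validation failed for argument at $.ta...
```

```bash
python3 - <<'E'
from h import *
im=r.capture("wrist");cv2.imwrite("pics/w2.png",im)
F=[]
for i in range(5): r.capture("wrist");F.append(r.get_state()["contact_force"])
s=r.get_state();print(s["tcp_pos"],s["eef_rot"],s["gripper_width"],np.mean(F,0),s["time_s"])
E
```

```text
[ 0.58024872 -0.17138356  0.30657607] [-1.79998993e+02  1.73810478e-04 -9.02265296e+01] 0.08772156683435994 [ 0.23405463  0.16200291 -0.15823332] 4.3167
```

View pics/w2.png

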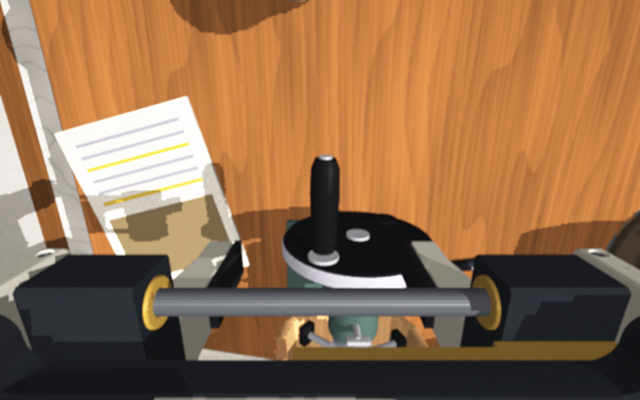

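The image is unchanged because both calls were refused: every row needs every key. I'll resend them with full rows.

{"fn": "servo_tool", "kwargs": {"targets": [{"dx": -0.1,"dy": 0,"dz": -1.5,"spin": 0,"grip": 100},{"dx": -0.2,"dy": 0,"dz": -3.5,"spin": -0.01,"grip": 100},{"dx": -0.2,"dy": 0,"dz": -5.5,"spin": -0.01,"grip": 100},{"dx": -0.2,"dy": 0,"dz": -7.5,"spin": -0.01,"grip": 100},{"dx": -0.2,"dy": 0,"dz": -9.5,"spin": -0.01,"grip": 100},{"dx": -0.2,"dy": 0,"dz": -11.5,"spin": -0.01,"grip": 100},{"dx": -0.2,"dy": 0,"dz": -13,"spin": -0.01,"grip": 90},{"dx": -0.2,"dy": 0,"dz": -14,"spin": -0.01,"grip": 60},{"dx": -0.2,"dy": 0,"dz": -14,"spin": -0.01,"grip": 40},{"dx": -0.2,"dy": 0,"dz": -14,"spin": -0.01,"grip": 10}], "squeeze": 30}}

```text
time_s: 5.15
tcp_pos: [0.5783, -0.1715, 0.1667]
eef_rot: [180.0, -0.0, -90.8]
contact_force: [0.4, 1.0, 0.7]
gripper_width: 0.0665
```

{"fn": "servo_tool", "kwargs": {"targets": [{"dx": 0,"dy": 0,"dz": 0,"spin": 0,"grip": 0},{"dx": 0,"dy": 0,"dz": 0,"spin": 0,"grip": 0},{"dx": 0,"dy": 0,"dz": 0,"spin": 0,"grip": 0},{"dx": 0,"dy": 0,"dz": 0,"spin": 0,"grip": 0},{"dx": 0,"dy": 0,"dz": 0,"spin": 0,"grip": 0},{"dx": 0,"dy": 0,"dz": 0,"spin": 0,"grip": 0},{"dx": 0,"dy": 0,"dz": 0,"spin": 0,"grip": 0},{"dx": 0,"dy": 0,"dz": 0,"spin": 0,"grip": 0},{"dx": 0,"dy": 0,"dz": 0,"spin": 0,"grip": 0},{"dx": 0,"dy": 0,"dz": 0,"spin": 0,"grip": 0}]}}

```text
time_s: 5.98
tcp_pos: [0.578, -0.1714, 0.1666]
eef_rot: [180.0, 0.0, -90.8]
contact_force: [-1.8, 0.6, 1.9]
gripper_width: 0.0252
```

```bash
python3 - <<'E'
from h import *
im=r.capture("wrist");cv2.imwrite("pics/w3.png",im)
F=[]
for i in range(5): r.capture("wrist");F.append(r.get_state()["contact_force"])
s=r.get_state();print(s["tcp_pos"],s["eef_rot"],s["gripper_width"],np.mean(F,0),s["time_s"])
E
```

```text
[ 0.57815614 -0.17139628  0.16650197] [ 1.79987977e+02  2.38571767e-03 -9.08059560e+01] 0.025119223148461843 [-1.81676378 -0.07967035  1.15783148] 6.2833
```

View pics/w3.png

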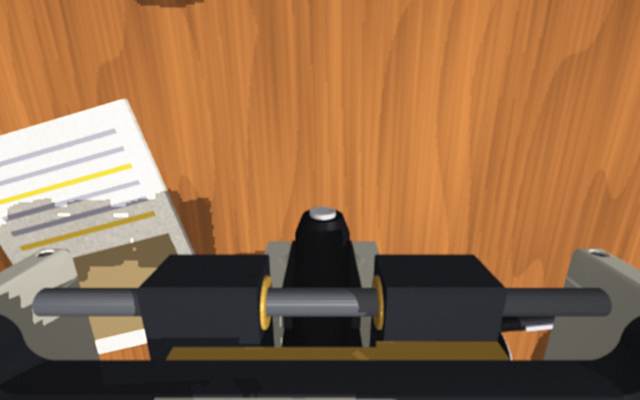

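The picture shows the handle pinched centrally at about (322,270), with an opening of 25 mm. I'll generate the circle tables of 30° per call.

```bash
python3 - <<'E'
import numpy as np
for c in range(12):
    a=.677+c*np.pi/6
    print(c,round(a+np.pi/6,3),[(round(6.5*(np.sin(b)-np.sin(a)),2),round(6.5*(np.cos(b)-np.cos(a)),2)) for b in a+np.arange(1,11)*np.pi/60])
E
```

```text
0 1.201 [(np.float64(0.26), np.float64(-0.22)), (np.float64(0.51), np.float64(-0.45)), (np.float64(0.74), np.float64(-0.7)), (np.float64(0.96), np.float64(-0.96)), (np.float64(1.17), np.float64(-1.23)), (np.float64(1.37), np.float64(-1.51)), (np.float64(1.55), np.float64(-1.8)), (np.float64(1.71), np.float64(-2.09)), (np.float64(1.86), np.float64(-2.4)), (np.float64(1.99), np.float64(-2.71))]
1 1.724 [(np.float64(0.11), np.float64(-0.32)), (np.float64(0.21), np.float64(-0.65)), (np.float64(0.29), np.float64(-0.98)), (np.float64(0.36), np.float64(-1.31)), (np.float64(0.4), np.float64(-1.65)), (np.float64(0.43), np.float64(-1.99)), (np.float64(0.44), np.float64(-2.33)), (np.float64(0.43), np.float64(-2.67)), (np.float64(0.41), np.float64(-3.01)), (np.float64(0.36), np.float64(-3.34))]
2 2.248 [(np.float64(-0.06), np.float64(-0.33)), (np.float64(-0.14), np.float64(-0.67)), (np.float64(-0.23), np.float64(-0.99)), (np.float64(-0.35), np.float64(-1.31)), (np.float64(-0.48), np.float64(-1.63)), (np.float64(-0.62), np.float64(-1.94)), (np.float64(-0.78), np.float64(-2.24)), (np.float64(-0.96
[... 2972 characters left out ...]
np.float64(0.98), np.float64(0.29)), (np.float64(1.31), np.float64(0.36)), (np.float64(1.65), np.float64(0.4)), (np.float64(1.99), np.float64(0.43)), (np.float64(2.33), np.float64(0.44)), (np.float64(2.67), np.float64(0.43)), (np.float64(3.01), np.float64(0.41)), (np.float64(3.34), np.float64(0.36))]
11 6.96 [(np.float64(0.33), np.float64(-0.06)), (np.float64(0.67), np.float64(-0.14)), (np.float64(0.99), np.float64(-0.23)), (np.float64(1.31), np.float64(-0.35)), (np.float64(1.63), np.float64(-0.48)), (np.float64(1.94), np.float64(-0.62)), (np.float64(2.24), np.float64(-0.78)), (np.float64(2.53), np.float64(-0.96)), (np.float64(2.81), np.float64(-1.15)), (np.float64(3.08), np.float64(-1.36))]
```

{"fn": "servo_tool", "kwargs": {"targets": [{"dx": 0.26,"dy": 0,"dz": -0.22,"spin": 0,"grip": 0},{"dx": 0.51,"dy": 0,"dz": -0.45,"spin": 0,"grip": 0},{"dx": 0.74,"dy": 0,"dz": -0.7,"spin": 0,"grip": 0},{"dx": 0.96,"dy": 0,"dz": -0.96,"spin": 0,"grip": 0},{"dx": 1.17,"dy": 0,"dz": -1.23,"spin": 0,"grip": 0},{"dx": 1.37,"dy": 0,"dz": -1.51,"spin": 0,"grip": 0},{"dx": 1.55,"dy": 0,"dz": -1.8,"spin": 0,"grip": 0},{"dx": 1.71,"dy": 0,"dz": -2.09,"spin": 0,"grip": 0},{"dx": 1.86,"dy": 0,"dz": -2.4,"spin": 0,"grip": 0},{"dx": 1.99,"dy": 0,"dz": -2.71,"spin": 0,"grip": 0}]}}

```text
time_s: 7.12
tcp_pos: [0.5987, -0.1718, 0.1395]
eef_rot: [-180.0, -0.0, -90.8]
contact_force: [-0.5, -5.4, 3.4]
gripper_width: 0.0249
```

{"fn": "servo_tool", "kwargs": {"targets": [{"dx": 0.11,"dy": 0,"dz": -0.32,"spin": 0,"grip": 0},{"dx": 0.21,"dy": 0,"dz": -0.65,"spin": 0,"grip": 0},{"dx": 0.29,"dy": 0,"dz": -0.98,"spin": 0,"grip": 0},{"dx": 0.36,"dy": 0,"dz": -1.31,"spin": 0,"grip": 0},{"dx": 0.4,"dy": 0,"dz": -1.65,"spin": 0,"grip": 0},{"dx": 0.43,"dy": 0,"dz": -1.99,"spin": 0,"grip": 0},{"dx": 0.44,"dy": 0,"dz": -2.33,"spin": 0,"grip": 0},{"dx": 0.43,"dy": 0,"dz": -2.67,"spin": 0,"grip": 0},{"dx": 0.41,"dy": 0,"dz": -3.01,"spin": 0,"grip": 0},{"dx": 0.36,"dy": 0,"dz": -3.34,"spin": 0,"grip": 0}]}}

```text
time_s: 7.95
tcp_pos: [0.6029, -0.1719, 0.1065]
eef_rot: [-179.9, -0.0, -90.8]
contact_force: [1.1, -4.5, 4.6]
gripper_width: 0.0254
```

```bash
python3 - <<'E'
from h import *
s=r.get_state();print(s["tcp_pos"],s["qd"],s["contact_force"],s["gripper_width"],s["joints"])
E
```

```text
[ 0.60293958 -0.17190673  0.106491  ] [ 0.10150969  1.74541493 -3.06174686 -0.06868697  5.09956897 -0.13707102] [ 1.09390409 -4.48072933  4.64885198] 0.025364274865628346 [  1.93066418  21.61904394 -14.5668721    0.06062814 -53.68342374
  -2.75372196]
```

The wheel moves well: drag is 3–5 N and the radial force is small. I'll continue around.

{"fn": "servo_tool", "kwargs": {"targets": [{"dx": -0.06,"dy": 0,"dz": -0.33,"spin": 0,"grip": 0},{"dx": -0.14,"dy": 0,"dz": -0.67,"spin": 0,"grip": 0},{"dx": -0.23,"dy": 0,"dz": -0.99,"spin": 0,"grip": 0},{"dx": -0.35,"dy": 0,"dz": -1.31,"spin": 0,"grip": 0},{"dx": -0.48,"dy": 0,"dz": -1.63,"spin": 0,"grip": 0},{"dx": -0.62,"dy": 0,"dz": -1.94,"spin": 0,"grip": 0},{"dx": -0.78,"dy": 0,"dz": -2.24,"spin": 0,"grip": 0},{"dx": -0.96,"dy": 0,"dz": -2.53,"spin": 0,"grip": 0},{"dx": -1.15,"dy": 0,"dz": -2.81,"spin": 0,"grip": 0},{"dx": -1.36,"dy": 0,"dz": -3.08,"spin": 0,"grip": 0}]}}

```text
time_s: 8.78
tcp_pos: [0.5907, -0.1716, 0.0762]
eef_rot: [-179.7, -0.0, -90.8]
contact_force: [4.3, -5.5, 4.3]
gripper_width: 0.0253
```

{"fn": "servo_tool", "kwargs": {"targets": [{"dx": -0.22,"dy": 0,"dz": -0.26,"spin": 0,"grip": 0},{"dx": -0.45,"dy": 0.01,"dz": -0.51,"spin": 0,"grip": 0},{"dx": -0.7,"dy": 0.01,"dz": -0.74,"spin": 0,"grip": 0},{"dx": -0.96,"dy": 0.01,"dz": -0.96,"spin": 0,"grip": 0},{"dx": -1.23,"dy": 0.02,"dz": -1.17,"spin": 0,"grip": 0},{"dx": -1.51,"dy": 0.02,"dz": -1.37,"spin": 0,"grip": 0},{"dx": -1.8,"dy": 0.02,"dz": -1.55,"spin": 0,"grip": 0},{"dx": -2.09,"dy": 0.03,"dz": -1.71,"spin": 0,"grip": 0},{"dx": -2.4,"dy": 0.03,"dz": -1.86,"spin": 0,"grip": 0},{"dx": -2.71,"dy": 0.04,"dz": -1.99,"spin": 0,"grip": 0}]}}

```text
time_s: 9.62
tcp_pos: [0.5649, -0.171, 0.0557]
eef_rot: [-179.6, -0.0, -90.8]
contact_force: [9.8, -6.8, -5.6]
gripper_width: 0.0252
```

{"fn": "servo_tool", "kwargs": {"targets": [{"dx": -0.32,"dy": 0,"dz": -0.11,"spin": 0,"grip": 0},{"dx": -0.65,"dy": 0.01,"dz": -0.21,"spin": 0,"grip": 0},{"dx": -0.98,"dy": 0.01,"dz": -0.29,"spin": 0,"grip": 0},{"dx": -1.31,"dy": 0.02,"dz": -0.36,"spin": 0,"grip": 0},{"dx": -1.65,"dy": 0.02,"dz": -0.4,"spin": 0,"grip": 0},{"dx": -1.99,"dy": 0.03,"dz": -0.43,"spin": 0,"grip": 0},{"dx": -2.33,"dy": 0.03,"dz": -0.44,"spin": 0,"grip": 0},{"dx": -2.67,"dy": 0.04,"dz": -0.43,"spin": 0,"grip": 0},{"dx": -3.01,"dy": 0.04,"dz": -0.41,"spin": 0,"grip": 0},{"dx": -3.34,"dy": 0.05,"dz": -0.36,"spin": 0,"grip": 0}]}}

```text
time_s: 10.45
tcp_pos: [0.5287, -0.1702, 0.0508]
eef_rot: [-179.9, 0.0, -90.8]
contact_force: [4.4, -5.6, -8.7]
gripper_width: 0.0253
```

{"fn": "servo_tool", "kwargs": {"targets": [{"dx": -0.33,"dy": 0,"dz": 0.06,"spin": 0,"grip": 0},{"dx": -0.67,"dy": 0.01,"dz": 0.14,"spin": 0,"grip": 0},{"dx": -0.99,"dy": 0.01,"dz": 0.23,"spin": 0,"grip": 0},{"dx": -1.31,"dy": 0.02,"dz": 0.35,"spin": 0,"grip": 0},{"dx": -1.63,"dy": 0.02,"dz": 0.48,"spin": 0,"grip": 0},{"dx": -1.94,"dy": 0.03,"dz": 0.62,"spin": 0,"grip": 0},{"dx": -2.24,"dy": 0.03,"dz": 0.78,"spin": 0,"grip": 0},{"dx": -2.53,"dy": 0.04,"dz": 0.96,"spin": 0,"grip": 0},{"dx": -2.81,"dy": 0.04,"dz": 1.15,"spin": 0,"grip": 0},{"dx": -3.08,"dy": 0.04,"dz": 1.36,"spin": 0,"grip": 0}]}}

```text
time_s: 11.28
tcp_pos: [0.4965, -0.1697, 0.0654]
eef_rot: [180.0, 0.0, -90.8]
contact_force: [2.9, 1.9, -5.6]
gripper_width: 0.0252
```

{"fn": "servo_tool", "kwargs": {"targets": [{"dx": -0.26,"dy": 0,"dz": 0.22,"spin": 0,"grip": 0},{"dx": -0.51,"dy": 0.01,"dz": 0.45,"spin": 0,"grip": 0},{"dx": -0.74,"dy": 0.01,"dz": 0.7,"spin": 0,"grip": 0},{"dx": -0.96,"dy": 0.01,"dz": 0.96,"spin": 0,"grip": 0},{"dx": -1.17,"dy": 0.02,"dz": 1.23,"spin": 0,"grip": 0},{"dx": -1.37,"dy": 0.02,"dz": 1.51,"spin": 0,"grip": 0},{"dx": -1.55,"dy": 0.02,"dz": 1.8,"spin": 0,"grip": 0},{"dx": -1.71,"dy": 0.02,"dz": 2.09,"spin": 0,"grip": 0},{"dx": -1.86,"dy": 0.03,"dz": 2.4,"spin": 0,"grip": 0},{"dx": -1.99,"dy": 0.03,"dz": 2.71,"spin": 0,"grip": 0}]}}

```text
time_s: 12.12
tcp_pos: [0.4773, -0.1693, 0.093]
eef_rot: [-179.9, 0.0, -90.8]
contact_force: [3.5, 6.1, -3.5]
gripper_width: 0.0255
```

{"fn": "servo_tool", "kwargs": {"targets": [{"dx": -0.11,"dy": 0,"dz": 0.32,"spin": 0,"grip": 0},{"dx": -0.21,"dy": 0,"dz": 0.65,"spin": 0,"grip": 0},{"dx": -0.29,"dy": 0,"dz": 0.98,"spin": 0,"grip": 0},{"dx": -0.36,"dy": 0,"dz": 1.31,"spin": 0,"grip": 0},{"dx": -0.4,"dy": 0,"dz": 1.65,"spin": 0,"grip": 0},{"dx": -0.43,"dy": 0,"dz": 1.99,"spin": 0,"grip": 0},{"dx": -0.44,"dy": 0,"dz": 2.33,"spin": 0,"grip": 0},{"dx": -0.43,"dy": 0,"dz": 2.67,"spin": 0,"grip": 0},{"dx": -0.41,"dy": 0,"dz": 3.01,"spin": 0,"grip": 0},{"dx": -0.36,"dy": 0,"dz": 3.34,"spin": 0,"grip": 0}]}}

```text
time_s: 12.95
tcp_pos: [0.4745, -0.1692, 0.1267]
eef_rot: [-179.8, 0.0, -90.8]
contact_force: [5.4, 5.0, -4.4]
gripper_width: 0.0256
```

{"fn": "servo_tool", "kwargs": {"targets": [{"dx": 0.06,"dy": 0,"dz": 0.33,"spin": 0,"grip": 0},{"dx": 0.14,"dy": 0,"dz": 0.67,"spin": 0,"grip": 0},{"dx": 0.23,"dy": 0,"dz": 0.99,"spin": 0,"grip": 0},{"dx": 0.35,"dy": 0,"dz": 1.31,"spin": 0,"grip": 0},{"dx": 0.48,"dy": -0.01,"dz": 1.63,"spin": 0,"grip": 0},{"dx": 0.62,"dy": -0.01,"dz": 1.94,"spin": 0,"grip": 0},{"dx": 0.78,"dy": -0.01,"dz": 2.24,"spin": 0,"grip": 0},{"dx": 0.96,"dy": -0.01,"dz": 2.53,"spin": 0,"grip": 0},{"dx": 1.15,"dy": -0.02,"dz": 2.81,"spin": 0,"grip": 0},{"dx": 1.36,"dy": -0.02,"dz": 3.08,"spin": 0,"grip": 0}]}}

```text
time_s: 13.78
tcp_pos: [0.4888, -0.1695, 0.1572]
eef_rot: [-179.8, 0.0, -90.8]
contact_force: [9.4, 2.1, -11.0]
gripper_width: 0.0251
```

{"fn": "servo_tool", "kwargs": {"targets": [{"dx": 0.22,"dy": 0,"dz": 0.26,"spin": 0,"grip": 0},{"dx": 0.45,"dy": -0.01,"dz": 0.51,"spin": 0,"grip": 0},{"dx": 0.7,"dy": -0.01,"dz": 0.74,"spin": 0,"grip": 0},{"dx": 0.96,"dy": -0.01,"dz": 0.96,"spin": 0,"grip": 0},{"dx": 1.23,"dy": -0.02,"dz": 1.17,"spin": 0,"grip": 0},{"dx": 1.51,"dy": -0.02,"dz": 1.37,"spin": 0,"grip": 0},{"dx": 1.8,"dy": -0.02,"dz": 1.55,"spin": 0,"grip": 0},{"dx": 2.09,"dy": -0.03,"dz": 1.71,"spin": 0,"grip": 0},{"dx": 2.4,"dy": -0.03,"dz": 1.86,"spin": 0,"grip": 0},{"dx": 2.71,"dy": -0.04,"dz": 1.99,"spin": 0,"grip": 0}]}}

```text
time_s: 14.62
tcp_pos: [0.5132, -0.17, 0.1752]
eef_rot: [179.9, 0.1, -90.8]
contact_force: [4.3, 0.4, -13.8]
gripper_width: 0.0251
```

{"fn": "servo_tool", "kwargs": {"targets": [{"dx": 0.32,"dy": 0,"dz": 0.11,"spin": 0,"grip": 0},{"dx": 0.65,"dy": -0.01,"dz": 0.21,"spin": 0,"grip": 0},{"dx": 0.98,"dy": -0.01,"dz": 0.29,"spin": 0,"grip": 0},{"dx": 1.31,"dy": -0.02,"dz": 0.36,"spin": 0,"grip": 0},{"dx": 1.65,"dy": -0.02,"dz": 0.4,"spin": 0,"grip": 0},{"dx": 1.99,"dy": -0.03,"dz": 0.43,"spin": 0,"grip": 0},{"dx": 2.33,"dy": -0.03,"dz": 0.44,"spin": 0,"grip": 0},{"dx": 2.67,"dy": -0.04,"dz": 0.43,"spin": 0,"grip": 0},{"dx": 3.01,"dy": -0.04,"dz": 0.41,"spin": 0,"grip": 0},{"dx": 3.34,"dy": -0.05,"dz": 0.36,"spin": 0,"grip": 0}]}}

```text
time_s: 15.45
tcp_pos: [0.5468, -0.1708, 0.1797]
eef_rot: [179.9, 0.0, -90.8]
contact_force: [-3.6, 3.7, -15.4]
gripper_width: 0.0253
```

{"fn": "servo_tool", "kwargs": {"targets": [{"dx": 0.33,"dy": 0,"dz": -0.06,"spin": 0,"grip": 0},{"dx": 0.67,"dy": -0.01,"dz": -0.14,"spin": 0,"grip": 0},{"dx": 0.99,"dy": -0.01,"dz": -0.23,"spin": 0,"grip": 0},{"dx": 1.31,"dy": -0.02,"dz": -0.35,"spin": 0,"grip": 0},{"dx": 1.63,"dy": -0.02,"dz": -0.48,"spin": 0,"grip": 0},{"dx": 1.94,"dy": -0.03,"dz": -0.62,"spin": 0,"grip": 0},{"dx": 2.24,"dy": -0.03,"dz": -0.78,"spin": 0,"grip": 0},{"dx": 2.53,"dy": -0.04,"dz": -0.96,"spin": 0,"grip": 0},{"dx": 2.81,"dy": -0.04,"dz": -1.15,"spin": 0,"grip": 0},{"dx": 3.08,"dy": -0.04,"dz": -1.36,"spin": 0,"grip": 0}]}}

```text
time_s: 16.28
tcp_pos: [0.5775, -0.1715, 0.1671]
eef_rot: [179.9, -0.0, -90.8]
contact_force: [-8.3, 3.5, -8.0]
gripper_width: 0.0254
```

```bash
cat > force.py <<'E'
import numpy as np
from scipy.optimize import least_squares
# x z fx fz dir
D=np.array([l.split() for l in open("d.txt") if l.strip()],float)
x,z,fx,fz,dr=D.T
def run(x,z,fx,fz,dr,cx=.5377,cz=.1351-.0188,free=False,fixc=None):
    def res(p):
        c,a,b=p[:3]; X,Z=(p[3],p[4]) if free else (cx,cz)
        th=np.arctan2(x-X,z-Z); ft=fx*np.cos(th)-fz*np.sin(th)
        # hand must push: c*dr - gravity torque; gravity torque/R = a sin + b cos
        r=ft+(c*dr-(a*np.sin(th)+b*np.cos(th)))
        return np.r_[r/.5,(np.hypot(x-X,z-Z)-.065)/.0015 if free else [],[(c-3.7)/.3],([(X-cx)/.003,(Z-cz)/.003] if free else [])]
    s=least_squares(res,[3.7,1,1]+([cx,cz] if free else []));p=s.x
    th=np.arctan2(x-(p[3] if free else cx),z-(p[4] if free else cz));
    # gravity torque = A sin(th+phi) (heavy at angle th+phi from up): A cos phi=a, A sin phi=b; heavy down: th=pi-phi
    A=np.hypot(p[1],p[2]);phi=np.arctan2(p[2],p[1])
    print("c",p[0].round(2),"A",A.round(2),"theta_down",round((np.pi-phi)%(2*np.pi),3),p[3:].round(4),"cost",round(s.cost,1))
    ft=fx*np.cos(th)-fz*np.sin(th);fr=fx*np.sin(th)+fz*np.cos(th)
    return np.c_[th%(2*np.pi),ft,fr,s.fun[:len(x)]*.5,np.hypot(x-(p[3] if free else cx),z-(p[4] if free else cz))*1000].round(2)
if __name__=="__main__":
    run(x,z,fx,fz,dr);print(run(x,z,fx,fz,dr,free=True))
    for s in (1,-1):
        k=dr==s
        if k.sum()>4: run(*D[k].T);run(*D[k].T,free=True)
E
cat > d.txt <<'E'
.5987 .1395 -.5 3.4 1
.6029 .1065 1.1 4.6 1
.5907 .0762 4.3 4.3 1
.5649 .0557 9.8 -5.6 1
.5287 .0508 4.4 -8.7 1
.4965 .0654 2.9 -5.6 1
.4773 .0930 3.5 -3.5 1
.4745 .1267 5.4 -4.4 1
.4888 .1572 9.4 -11 1
.5132 .1752 4.3 -13.8 1
.5468 .1797 -3.6 -15.4 1
.5775 .1671 -8.3 -8 1
E
python3 force.py
```

```text
c 3.87 A 2.55 theta_down 1.462 [] cost 3.0
c 3.92 A 2.52 theta_down 1.439 [0.5385 0.1151] cost 2.4
[[ 1.190e+00 -3.340e+00  8.200e-01 -5.000e-02  6.499e+01]
 [ 1.700e+00 -4.700e+00  4.800e-01 -1.300e-01  6.499e+01]
 [ 2.210e+00 -6.020e+00  8.800e-01 -3.400e-01  6.509e+01]
 [ 2.720e+00 -6.680e+00  9.100e+00 -3.400e-01  6.497e+01]
 [ 3.290e+00 -5.660e+00  7.940e+00  6.800e-01  6.500e+01]
 [ 3.840e+00 -5.830e+00  2.400e+00 -2.100e-01  6.503e+01]
 [ 4.370e+00 -4.480e+00 -2.110e+00 -2.000e-02  6.504e+01]
 [ 4.890e+00 -3.360e+00 -6.100e+00 -2.200e-01  6.503e+01]
 [ 5.420e+00 -2.310e+00 -1.428e+01 -2.600e-01  6.514e+01]
 [ 5.890e+00 -1.380e+00 -1.439e+01  1.000e-01  6.524e+01]
 [ 1.300e-01 -1.600e+00 -1.573e+01 -1.200e-01  6.517e+01]
 [ 6.400e-01 -1.840e+00 -1.138e+01  2.800e-01  6.504e+01]]
c 3.87 A 2.55 theta_down 1.462 [] cost 3.0
c 3.92 A 2.52 theta_down 1.439 [0.5385 0.1151] cost 2.4
```

The forward turn fits well: drag 3.9 N, imbalance 2.5 N, heavy side down at θ≈1.45. I'll check this in both directions around that angle, where the radial load is small.

{"fn": "servo_tool", "kwargs": {"targets": [{"dx": 0.26,"dy": 0,"dz": -0.22,"spin": 0,"grip": 0},{"dx": 0.51,"dy": -0.01,"dz": -0.45,"spin": 0,"grip": 0},{"dx": 0.74,"dy": -0.01,"dz": -0.7,"spin": 0,"grip": 0},{"dx": 0.96,"dy": -0.01,"dz": -0.96,"spin": 0,"grip": 0},{"dx": 1.17,"dy": -0.02,"dz": -1.23,"spin": 0,"grip": 0},{"dx": 1.37,"dy": -0.02,"dz": -1.51,"spin": 0,"grip": 0},{"dx": 1.55,"dy": -0.02,"dz": -1.8,"spin": 0,"grip": 0},{"dx": 1.71,"dy": -0.02,"dz": -2.09,"spin": 0,"grip": 0},{"dx": 1.86,"dy": -0.03,"dz": -2.4,"spin": 0,"grip": 0},{"dx": 1.99,"dy": -0.03,"dz": -2.71,"spin": 0,"grip": 0}]}}

```text
time_s: 17.12
tcp_pos: [0.5981, -0.172, 0.1412]
eef_rot: [-180.0, -0.1, -90.8]
contact_force: [-9.1, 5.4, -1.0]
gripper_width: 0.0252
```

{"fn": "servo_tool", "kwargs": {"targets": [{"dx": 0.11,"dy": 0,"dz": -0.32,"spin": 0,"grip": 0},{"dx": 0.21,"dy": 0,"dz": -0.65,"spin": 0,"grip": 0},{"dx": 0.29,"dy": 0,"dz": -0.98,"spin": 0,"grip": 0},{"dx": 0.36,"dy": 0,"dz": -1.31,"spin": 0,"grip": 0},{"dx": 0.4,"dy": 0,"dz": -1.65,"spin": 0,"grip": 0},{"dx": 0.43,"dy": 0,"dz": -1.99,"spin": 0,"grip": 0},{"dx": 0.44,"dy": 0,"dz": -2.33,"spin": 0,"grip": 0},{"dx": 0.43,"dy": 0,"dz": -2.67,"spin": 0,"grip": 0},{"dx": 0.41,"dy": 0,"dz": -3.01,"spin": 0,"grip": 0},{"dx": 0.36,"dy": 0,"dz": -3.34,"spin": 0,"grip": 0}]}}

```text
time_s: 17.95
tcp_pos: [0.6034, -0.1721, 0.1092]
eef_rot: [-179.8, -0.1, -90.7]
contact_force: [-8.5, 4.6, 4.5]
gripper_width: 0.0255
```

{"fn": "servo_tool", "kwargs": {"targets": [{"dx": -0.06,"dy": 0,"dz": -0.33,"spin": 0,"grip": 0},{"dx": -0.14,"dy": 0,"dz": -0.67,"spin": 0,"grip": 0},{"dx": -0.23,"dy": 0,"dz": -0.99,"spin": 0,"grip": 0},{"dx": -0.35,"dy": 0,"dz": -1.31,"spin": 0,"grip": 0},{"dx": -0.48,"dy": 0,"dz": -1.63,"spin": 0,"grip": 0},{"dx": -0.62,"dy": 0,"dz": -1.94,"spin": 0,"grip": 0},{"dx": -0.78,"dy": 0,"dz": -2.24,"spin": 0,"grip": 0},{"dx": -0.96,"dy": 0,"dz": -2.53,"spin": 0,"grip": 0},{"dx": -1.15,"dy": 0,"dz": -2.81,"spin": 0,"grip": 0},{"dx": -1.36,"dy": 0,"dz": -3.08,"spin": 0,"grip": 0}]}}

```text
time_s: 18.78
tcp_pos: [0.5935, -0.1719, 0.08]
eef_rot: [-179.4, -0.1, -90.7]
contact_force: [0.1, 5.8, 7.5]
gripper_width: 0.0255
```

{"fn": "servo_tool", "kwargs": {"targets": [{"dx": 0.21,"dy": 0,"dz": 0.27,"spin": 0,"grip": 0},{"dx": 0.4,"dy": 0,"dz": 0.55,"spin": 0,"grip": 0},{"dx": 0.58,"dy": 0,"dz": 0.84,"spin": 0,"grip": 0},{"dx": 0.74,"dy": 0,"dz": 1.14,"spin": 0,"grip": 0},{"dx": 0.88,"dy": 0,"dz": 1.45,"spin": 0,"grip": 0},{"dx": 1.01,"dy": 0,"dz": 1.77,"spin": 0,"grip": 0},{"dx": 1.13,"dy": 0,"dz": 2.09,"spin": 0,"grip": 0},{"dx": 1.22,"dy": 0,"dz": 2.41,"spin": 0,"grip": 0},{"dx": 1.3,"dy": 0,"dz": 2.75,"spin": 0,"grip": 0},{"dx": 1.36,"dy": 0,"dz": 3.08,"spin": 0,"grip": 0}]}}

```text
time_s: 19.62
tcp_pos: [0.6029, -0.172, 0.1068]
eef_rot: [-179.9, -0.0, -90.8]
contact_force: [5.8, -0.3, -4.0]
gripper_width: 0.0252
```

{"fn": "servo_tool", "kwargs": {"targets": [{"dx": 0.05,"dy": 0,"dz": 0.33,"spin": 0,"grip": 0},{"dx": 0.07,"dy": 0,"dz": 0.67,"spin": 0,"grip": 0},{"dx": 0.08,"dy": 0,"dz": 1.01,"spin": 0,"grip": 0},{"dx": 0.07,"dy": 0,"dz": 1.35,"spin": 0,"grip": 0},{"dx": 0.04,"dy": 0,"dz": 1.69,"spin": 0,"grip": 0},{"dx": 0,"dy": 0,"dz": 2.03,"spin": 0,"grip": 0},{"dx": -0.07,"dy": 0,"dz": 2.36,"spin": 0,"grip": 0},{"dx": -0.15,"dy": 0,"dz": 2.69,"spin": 0,"grip": 0},{"dx": -0.25,"dy": 0,"dz": 3.02,"spin": 0,"grip": 0},{"dx": -0.36,"dy": 0,"dz": 3.34,"spin": 0,"grip": 0}]}}

```text
time_s: 20.45
tcp_pos: [0.5984, -0.1719, 0.14]
eef_rot: [-180.0, -0.0, -90.8]
contact_force: [4.2, -0.8, -3.5]
gripper_width: 0.025
```

{"fn": "servo_tool", "kwargs": {"targets": [{"dx": -0.13,"dy": 0,"dz": 0.31,"spin": 0,"grip": 0},{"dx": -0.28,"dy": 0,"dz": 0.62,"spin": 0,"grip": 0},{"dx": -0.44,"dy": 0.01,"dz": 0.91,"spin": 0,"grip": 0},{"dx": -0.62,"dy": 0.01,"dz": 1.2,"spin": 0,"grip": 0},{"dx": -0.82,"dy": 0.01,"dz": 1.48,"spin": 0,"grip": 0},{"dx": -1.03,"dy": 0.01,"dz": 1.75,"spin": 0,"grip": 0},{"dx": -1.25,"dy": 0.02,"dz": 2.01,"spin": 0,"grip": 0},{"dx": -1.48,"dy": 0.02,"dz": 2.26,"spin": 0,"grip": 0},{"dx": -1.73,"dy": 0.02,"dz": 2.49,"spin": 0,"grip": 0},{"dx": -1.99,"dy": 0.03,"dz": 2.71,"spin": 0,"grip": 0}]}}

```text
time_s: 21.28
tcp_pos: [0.5779, -0.1714, 0.1667]
eef_rot: [180.0, -0.0, -90.8]
contact_force: [4.2, -2.6, -3.9]
gripper_width: 0.0252
```

{"fn": "servo_tool", "kwargs": {"targets": [{"dx": -0.27,"dy": 0,"dz": 0.21,"spin": 0,"grip": 0},{"dx": -0.55,"dy": 0.01,"dz": 0.4,"spin": 0,"grip": 0},{"dx": -0.84,"dy": 0.01,"dz": 0.58,"spin": 0,"grip": 0},{"dx": -1.14,"dy": 0.01,"dz": 0.74,"spin": 0,"grip": 0},{"dx": -1.45,"dy": 0.02,"dz": 0.88,"spin": 0,"grip": 0},{"dx": -1.77,"dy": 0.02,"dz": 1.01,"spin": 0,"grip": 0},{"dx": -2.09,"dy": 0.03,"dz": 1.13,"spin": 0,"grip": 0},{"dx": -2.41,"dy": 0.03,"dz": 1.22,"spin": 0,"grip": 0},{"dx": -2.75,"dy": 0.04,"dz": 1.3,"spin": 0,"grip": 0},{"dx": -3.08,"dy": 0.04,"dz": 1.36,"spin": 0,"grip": 0}]}}

```text
time_s: 22.12
tcp_pos: [0.5468, -0.1707, 0.1797]
eef_rot: [180.0, 0.0, -90.8]
contact_force: [5.1, -1.4, -13.0]
gripper_width: 0.0253
```

```bash
cat >> d.txt <<'E'
.5981 .1412 -9.1 -1 1
.6034 .1092 -8.5 4.5 1
.5935 .0800 .1 7.5 1
.6029 .1068 5.8 -4 -1
.5984 .1400 4.2 -3.5 -1
.5779 .1667 4.2 -3.9 -1
.5468 .1797 5.1 -13 -1
E
python3 force.py
```

```text
c 3.86 A 2.7 theta_down 1.497 [] cost 6.9
c 3.92 A 2.63 theta_down 1.466 [0.5386 0.1149] cost 5.4
[[ 1.180e+00 -3.340e+00  8.200e-01 -1.500e-01  6.497e+01]
 [ 1.700e+00 -4.700e+00  4.900e-01 -1.700e-01  6.490e+01]
 [ 2.210e+00 -6.020e+00  8.900e-01 -3.100e-01  6.496e+01]
 [ 2.720e+00 -6.680e+00  9.100e+00 -2.500e-01  6.484e+01]
 [ 3.290e+00 -5.670e+00  7.930e+00  8.000e-01  6.490e+01]
 [ 3.850e+00 -5.830e+00  2.390e+00 -1.000e-01  6.498e+01]
 [ 4.370e+00 -4.480e+00 -2.110e+00  7.000e-02  6.506e+01]
 [ 4.890e+00 -3.350e+00 -6.110e+00 -1.700e-01  6.512e+01]
 [ 5.420e+00 -2.300e+00 -1.429e+01 -2.800e-01  6.528e+01]
 [ 5.880e+00 -1.390e+00 -1.439e+01  2.000e-02  6.537e+01]
 [ 1.300e-01 -1.630e+00 -1.573e+01 -2.600e-01  6.528e+01]
 [ 6.400e-01 -1.860e+00 -1.138e+01  1.300e-01  6.509e+01]
 [ 1.160e+00 -2.760e+00 -8.730e+00  3.600e-01  6.508e+01]
 [ 1.660e+00 -3.730e+00 -8.860e+00  7.000e-01  6.510e+01]
 [ 2.140e+00 -6.380e+00 -3.940e+00 -8.200e-01  6.512e+01]
 [ 1.700e+00  3.240e+00  6.260e+00 -8.000e-02  6.486e+01]
 [ 1.170e+00  4.850e+00  2.520e+00  1.700e-01  6.488e+01]
 [ 6.500e-01  5.700e+00 -5.600e-01 -1.300e-01  6.502e+01]
 [ 1.300e-01  6.700e+00 -1.225e+01  2.200e-01  6.528e+01]]
c 3.85 A 2.64 theta_down 1.495 [] cost 6.4
c 3.91 A 2.6 theta_down 1.461 [0.5385 0.1149] cost 5.2
```

Both directions agree: θ_down ≈ 1.47 (1.44–1.50 across the fits), drag 3.9 N, imbalance 2.6 N. I'll bring it there and hold.

{"fn": "servo_tool", "kwargs": {"targets": [{"dx": 0.33,"dy": 0,"dz": -0.06,"spin": 0,"grip": 0},{"dx": 0.67,"dy": -0.01,"dz": -0.14,"spin": 0,"grip": 0},{"dx": 0.99,"dy": -0.01,"dz": -0.23,"spin": 0,"grip": 0},{"dx": 1.31,"dy": -0.02,"dz": -0.35,"spin": 0,"grip": 0},{"dx": 1.63,"dy": -0.02,"dz": -0.48,"spin": 0,"grip": 0},{"dx": 1.94,"dy": -0.03,"dz": -0.62,"spin": 0,"grip": 0},{"dx": 2.24,"dy": -0.03,"dz": -0.78,"spin": 0,"grip": 0},{"dx": 2.53,"dy": -0.04,"dz": -0.96,"spin": 0,"grip": 0},{"dx": 2.81,"dy": -0.04,"dz": -1.15,"spin": 0,"grip": 0},{"dx": 3.08,"dy": -0.04,"dz": -1.36,"spin": 0,"grip": 0}]}}

```text
time_s: 22.95
tcp_pos: [0.5784, -0.1714, 0.1664]
eef_rot: [180.0, -0.0, -90.8]
contact_force: [-4.6, -0.2, -2.1]
gripper_width: 0.0251
```

{"fn": "servo_tool", "kwargs": {"targets": [{"dx": 0.26,"dy": 0,"dz": -0.22,"spin": 0,"grip": 0},{"dx": 0.51,"dy": -0.01,"dz": -0.45,"spin": 0,"grip": 0},{"dx": 0.74,"dy": -0.01,"dz": -0.7,"spin": 0,"grip": 0},{"dx": 0.96,"dy": -0.01,"dz": -0.96,"spin": 0,"grip": 0},{"dx": 1.17,"dy": -0.02,"dz": -1.23,"spin": 0,"grip": 0},{"dx": 1.37,"dy": -0.02,"dz": -1.51,"spin": 0,"grip": 0},{"dx": 1.55,"dy": -0.02,"dz": -1.8,"spin": 0,"grip": 0},{"dx": 1.71,"dy": -0.02,"dz": -2.09,"spin": 0,"grip": 0},{"dx": 1.86,"dy": -0.03,"dz": -2.4,"spin": 0,"grip": 0},{"dx": 1.99,"dy": -0.03,"dz": -2.71,"spin": 0,"grip": 0}]}}

```text
time_s: 23.78
tcp_pos: [0.5986, -0.1719, 0.1398]
eef_rot: [-180.0, -0.0, -90.8]
contact_force: [-4.9, -1.1, 0.8]
gripper_width: 0.0247
```

{"fn": "servo_tool", "kwargs": {"targets": [{"dx": 0.11,"dy": 0,"dz": -0.32,"spin": 0,"grip": 0},{"dx": 0.21,"dy": 0,"dz": -0.65,"spin": 0,"grip": 0},{"dx": 0.29,"dy": 0,"dz": -0.98,"spin": 0,"grip": 0},{"dx": 0.35,"dy": 0,"dz": -1.3,"spin": 0,"grip": 0},{"dx": 0.4,"dy": 0,"dz": -1.6,"spin": 0,"grip": 0},{"dx": 0.42,"dy": 0,"dz": -1.8,"spin": 0,"grip": 0},{"dx": 0.42,"dy": 0,"dz": -1.8,"spin": 0,"grip": 0},{"dx": 0.42,"dy": 0,"dz": -1.8,"spin": 0,"grip": 0},{"dx": 0.42,"dy": 0,"dz": -1.8,"spin": 0,"grip": 0},{"dx": 0.42,"dy": 0,"dz": -1.8,"spin": 0,"grip": 0}]}}

```text
time_s: 24.62
tcp_pos: [0.6031, -0.1719, 0.1217]
eef_rot: [-179.9, -0.0, -90.8]
contact_force: [0.4, -4.1, -2.3]
gripper_width: 0.0254
```

{"fn": "servo_tool", "kwargs": {"targets": [{"dx": 0,"dy": 0,"dz": 0,"spin": 0,"grip": 0},{"dx": 0,"dy": 0,"dz": 0,"spin": 0,"grip": 0},{"dx": 0,"dy": 0,"dz": 0,"spin": 0,"grip": 0},{"dx": 0,"dy": 0,"dz": 0,"spin": 0,"grip": 0},{"dx": 0,"dy": 0,"dz": 0,"spin": 0,"grip": 0},{"dx": 0,"dy": 0,"dz": 0,"spin": 0,"grip": 0},{"dx": 0,"dy": 0,"dz": 0,"spin": 0,"grip": 0},{"dx": 0,"dy": 0,"dz": 0,"spin": 0,"grip": 0},{"dx": 0,"dy": 0,"dz": 0,"spin": 0,"grip": 0},{"dx": 0,"dy": 0,"dz": 0,"spin": 0,"grip": 0}]}}

```text
time_s: 25.45
tcp_pos: [0.6031, -0.1719, 0.1217]
eef_rot: [-179.9, -0.0, -90.8]
contact_force: [1.0, -5.3, -2.8]
gripper_width: 0.025
```

```bash
python3 - <<'E'
from h import *
ims=[r.capture(c) for c in ("scene","side")]
cv2.imwrite("pics/end.png",np.hstack([ims[0][150:290,130:480],ims[1][90:340,215:400][:140*1] if 0 else cv2.resize(ims[1][105:335,220:400],(110*1,140))]))
for c in ("scene","side"):
    for n in ["handle","pail","tissue_box","marker"]:
        for k in r.cut_out(n,c)[:1]: print(c,n,round(k["p"],2),np.argwhere(k["mask"]).mean(0)[::-1].round(1))
T=[]
for i in range(8): r.capture("side");s=r.get_state();T.append(np.r_[s["tcp_pos"],s["contact_force"],s["gripper_width"]])
T=np.array(T);m=T.mean(0);print(m.round(4),np.ptp(T[:,:3],0),"theta",np.arctan2(m[0]-.5385,m[2]-.115),s["time_s"])
cv2.imwrite("pics/end2.png",ims[0])
E
```

```text
scene handle 0.66 [265.  213.9]
scene pail 0.67 [188.3 214.4]
scene tissue_box 0.86 [445.4 244.8]
side handle 0.23 [312.7 198.4]
side pail 0.64 [354.2 130.4]
side tissue_box 0.56 [266.5 299.7]
side marker 0.74 [358.3 228.6]
[ 0.6031 -0.1719  0.1217  0.4552 -5.1628 -2.99    0.0252] [5.97243181e-05 5.93098534e-05 5.74935524e-05] theta 1.4669466694480857 26.35
```

View pics/end2.png

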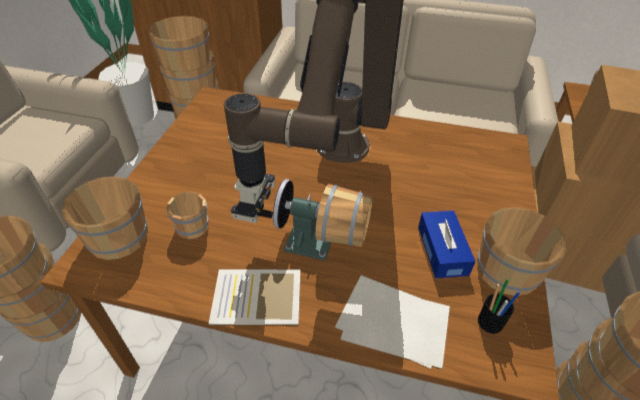

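The picture shows the gripper still on the handle at about (262,210). The pail is at (188,214), the tissue box at (445,245) and the marker at (358,229) in the side view, all where they started. The arm is still at θ≈1.467.

```bash
python3 -c "
from plant import r
print(r.close_job(), r.get_state()['time_s'])"
```

```text
the job is handed in; nothing more can be done
the job is handed in; nothing more can be done
```

I gripped the handle at 30 N and wound the bucket forward one full turn, from about 0.68 to 6.96 rad. I went on past that to about 8.5 rad, then came back to about 6.4 rad to feel the push in both directions. I handed the job in at 26.4 s of the 58 s allowed, still holding the handle.

- **Heavy side:** It lies straight down at a handle angle of about 1.47 rad; the different fits of the push force gave 1.44 to 1.50. The fits put the drag at 3.9 N and the heavy side's pull at 2.6 N, in line with the values you gave (3.7 N, and 2.3 to 3.1 N).
- **Final position:** The handle measured 1.467 rad (7.75 rad counting the turn) and moved less than 0.1 mm over the last checks.
- **Bystanders:** The tissue box and marker show within 1 pixel of their first images in the side view. The pail is unchanged in the scene view; its side-view outline shifted about 2 to 3 pixels, which I put down to the arm now in that view.
- **Checks that failed or fell short:**
  - My first two grasp calls were refused because their rows were incomplete, so I resent them.
  - My assumed circle was slightly off, which loaded the handle with up to about 16 N radially at the top. The load was small near the final angle on most passes, and about 9 N on one.
  - About 5 N still pushes along the handle at rest.
  - The closing side-view detection of the handle was poor, so I did not use it.

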